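Stack the lugged picking tray on the packed tote

ROBOT

A 6-joint arm with a two-finger parallel gripper is mounted at the origin on the work surface. World frame = base frame: x ahead of the robot, y to its left, z up, the work surface at z = 0. Lengths are in mm, angles in degrees, forces in N, time in s.
With the tool pointing down it reaches from about 250 to 775 mm from the base axis. Payload 8.9 kg.
Tool frame: the origin (TCP) lies at the centre of the arm's flange, where the gripper is bolted on; the fingertips stand 173 mm ahead of it and the grasp point (between the pads) lies 155 mm ahead of it; y points along the fingers, x is the direction in which the jaws open and shut, and the axes are right-handed (so a half turn about y gives the same grasp; the last joint's range is limited). The gripper opens to 85 mm and grips with 20 to 120 N. Pads are 22 mm wide; open, the fingers measure 114 mm over their backs; the gripper's body (76 mm by 85 mm) begins 54 mm behind the grasp point. The pads swing forward as they close: fully open they stand 13 mm farther back than shut.
Start: joints at [-7.981, 16.656, -8.789, 64.555, 0, 82.019], TCP at [524.999, 0.004, 404.705] pointing down, gripper open.
Joint ranges: [-144.48, 144.48], [-52.06, 99.96], [-74.48, 78.29], [-112.23, 115.85], [-86.99, 84.42], [-180, 180]. Speed limits (degrees/s): [127.2, 127.2, 159.86, 180, 180, 180].

INTERFACE

Orientations are given as [roll, pitch, yaw] about the fixed x, y, z axes, in that order (R = Rz(yaw) Ry(pitch) Rx(roll)).
In Python, from station import arm gives the robot as it stands. The module is installed in compiled form; this text tells all that it offers.
- The arm moves only by the tool drive_tool, never from a script. Its argument "plan" is one flat list of numbers, 6 for each row, row after row: the shift along the tool's x, y, z in units of 25 mm (1.0 is 25 mm), then the turn, a rotation vector about the tool's x, y, z in units of 5 degrees (1.0 is 5 degrees). A call has 1 to 12 rows; each row shifts and turns the pose as measured when the row begins, along the tool's axes as they then stand; what a row does not reach is not made up. A row lasts 1/12 s, in which the tool goes at most 41.7 mm and 7.16 degrees, less where a joint would pass 70% of its speed; a pose out of reach is approached as far as the arm can. A call is refused whole if a number of a shift passes 1 or a number of a turn 1, either way. A call with a gripper value outside its range is refused whole. "claw" is the closure in counts, from 0 (fully open) to 255 (shut), set as the call begins (left out, the last holds). The fingers move at their own pace and stop on an object; "force" is the grip in N (left out, the last holds). Time passes only in rows, so rows that do not move let the fingers close. It gives the time, the measured TCP pose, the force and the opening at its end, in the units of the state.
- arm.sense(): the state, without advancing time (a new reading comes with each control period).
- arm.camera(name): name is "scene" or "side" or "wrist"; returns a dict with "color" (420x560x3 uint8, red, green, blue), "range_z" (420x560 float32, mm along the optical axis (not along the pixel's ray), 0 where there is no reading), "intrinsics" (3x3 intrinsics, pixels), "rvec" (rotation vector, rad) and "tvec" (3), from world to camera coordinates, as OpenCV has them. Camera axes: x right, y down, z forward; pixel columns grow to the right and rows downward; lengths in mm; the calibration is good to about 2 mm. A picture is of the moment at which its call begins.
- arm.hand_in(): hands the job in, once; it reports no verdict.
The state is a dict: "time_s": time; "joint_pos": joint angles; "dq": joint speeds; "joint_torque": joint torques, N m; "ee_pos": TCP position; "eef_rot": TCP orientation; "force": force on the tool from outside, world axes, zero at the start; "torque": the same for the moment, N m; "opening": finger opening in mm.
Only numpy, scipy, OpenCV 4.12 (cv2) and the standard library are available. Lean on these libraries where they do the work, as an engineer would, in place of code of your own. Each camera call takes 0.05 s, during which the arm holds its last target. There are 200 camera calls.

TASK

On the packing bench, pick up the larger tray, the one standing on four corner lugs, by its carry bar and stack it on the tote so that all four lugs drop into the tote's corner sockets and the tray sits level and fully home on the rim; either end may face forward. Lower it in by the bar and let go only once it is home, do not drop it. Leave the smaller flat-bottomed tray where it stands.

Things in the scene. Friction and masses are not known exactly. Their poses are not given: they have to be found in the camera images.
- lug_tray: Tray to stack: dark grey plastic, 220 (x) by 170 (y) mm, about 400 g. Origin: centre in plan, level with the lug tips (on the bench at the start); z up. Four tapered lugs, 18 mm long, 10 mm wide at the tip, 16 at the root, at x +-85, y +-60. Flat underside z = 18, wall tops z = 55. Black carry bar along x above the origin: 128 long, 14 wide, z = 84 to 106, centre z = 95, on posts at x = +-58.
- tote: Dark grey tote, 220 (x) by 170 (y) mm, 70 high, loose, 1.2 kg, packed with cartons up to 50 mm. Origin: centre of underside, z up. In each corner a square socket open at the top, 40 by 40 mm inside, centred at x +-85, y +-60, 26 deep: a lug has 12 mm play each way. With the tray home, its underside rests on the rim, its origin 52 mm above the tote's; half a turn makes no difference.
- small_tray: Bystander, not to be moved: smaller dark grey tray, 160 (x) by 120 (y) mm, flat-bottomed, no lugs, with a like black carry bar along x, top 88 mm above the bench. Origin: centre of underside, z up. Tray, tote and small tray stand in a row across the bench (left, middle, right) in any order, each turned up to 29 degrees from x straight ahead.

How it is judged:
By the outcome, as a careful person would: the job done as asked, in the order asked, and still so for the second after the job is handed in, with the robot touching nothing.
It also fails if it takes over 38 s, if anything falls off the work surface, if the arm or the gripper's body presses on something with over 40 N, if the wrist force passes 120 N, or if a joint passes its speed limit or range.

## Working session

There is one attempt and no reset: what is moved stays moved. The work goes in short steps, Python scripts to look and compute and a tool call to move; the robot and the scene stay as the last step left them, time stands still between calls to the robot, and variables do not carry over. Pictures are saved under pics/ and viewed, about 8 in all and at most 12, crops included, and the job is handed in when it is done.

Besides the shell and the picture viewer there is one more tool, called after "Emit:" as a command line: name --argument value ..., lists and objects as JSON in quotes. drive_tool: Moves the arm, as the interface text tells. Its arguments: {"type":"object","properties":{"plan":{"type":"array","items":{"type":"number"}},"claw":{"type":"number"},"force":{"type":"number"}},"required":["plan"]}

```bash
mkdir -p pics; cat > h.py <<'E'
import numpy as np, cv2
from station import arm
def shot(name,png=None):
    c=arm.camera(name)
    if png: cv2.imwrite('pics/'+png,c['color'][:,:,::-1])
    R,_=cv2.Rodrigues(np.array(c['rvec'],float)); K=np.array(c['intrinsics']); t=np.array(c['tvec'],float).ravel()
    z=c['range_z'].astype(float); v,u=np.mgrid[:z.shape[0],:z.shape[1]]
    P=np.stack([(u-K[0,2])/K[0,0]*z,(v-K[1,2])/K[1,1]*z,z],-1)
    W=(P-t)@R
    W[z<=0]=np.nan
    return c,W
E
python3 - <<'E'
from h import *
s=arm.sense(); print({k:np.round(v,2) for k,v in s.items()})
ims=[]
for n in ['scene','side','wrist']:
    c,W=shot(n,n+'0.png'); ims.append(c['color'][:,:,::-1])
    np.save(n+'0.npy',W)
    R,_=cv2.Rodrigues(np.array(c['rvec'],float)); print(n,-R.T@np.array(c['tvec']).ravel(), R[2])
cv2.imwrite('pics/all0.png',cv2.resize(np.hstack(ims[:2]),(800,300)))
E
```

```text
{'time_s': np.float64(0.0), 'joint_pos': array([-7.98, 16.69, -8.83, 64.55,  0.  , 82.02]), 'dq': array([ 0.07,  0.07,  0.06, -0.03, -0.01, -0.04]), 'joint_torque': array([-0.000e+00, -5.372e+01,  3.314e+01,  2.000e-02, -0.000e+00,
        0.000e+00]), 'ee_pos': array([5.2480e+02, 5.0000e-02, 4.0413e+02]), 'eef_rot': array([-8.999e+01,  7.000e-02,  0.000e+00]), 'force': array([-0.08,  0.4 ,  0.37]), 'torque': array([ 0.01, -0.01,  0.03]), 'opening': np.float64(85.38)}
scene [ 896.02120145 -694.86177932  555.7603674 ] [-0.36977241  0.74996441 -0.5484722 ]
side [  93.26307865 -696.88105935  712.08858274] [ 0.42497417  0.64976707 -0.63023782]
wrist [524.39544954  66.84903541 372.9746904 ] [ 6.82695860e-04 -2.62103774e-01 -9.65039453e-01]
```

View pics/scene0.png

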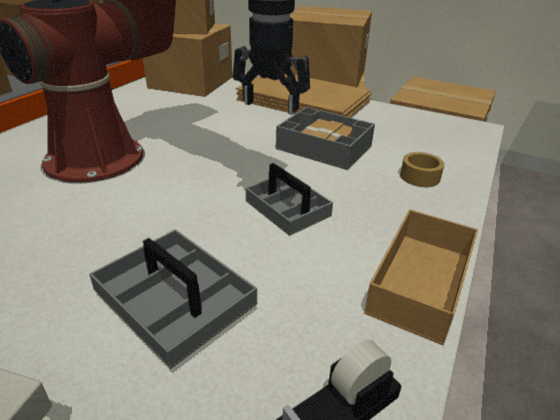

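The scene shows the large lug tray nearest (bar around px 172,275), the small tray in the middle (bar 290,190) and the tote at the back (325,135). Next I measure poses from the point clouds.

```bash
python3 - <<'E'
from h import *
for n in ['scene','side']:
    W=np.load(n+'0.npy'); x,y,z=W[...,0],W[...,1],W[...,2]
    bench=(np.abs(z)<8)&(x>250)&(x<650); print(n,'bench z',np.nanmedian(z[bench]))
    m=((x>200)&(x<800)&(y>-480)&(y<480)&(z>15)&(z<130)).astype(np.uint8)
    k,lab,st,ce=cv2.connectedComponentsWithStats(m)
    for i in range(1,k):
        if st[i,4]<250: continue
        P=W[lab==i]; print(' blob',st[i],P.min(0).round(),P.max(0).round())
        zt=np.percentile(P[:,2],99.5)
        for lo,hi,nm in [(78,112,'bar'),(48,60,'rim55'),(62,76,'rim70')]:
            Q=P[(P[:,2]>lo)&(P[:,2]<hi)]
            if len(Q)<40: continue
            r=cv2.minAreaRect(Q[:,:2].astype(np.float32)); print('   ',nm,len(Q),np.round(r[0]),np.round(r[1]),round(r[2],1),'zt',Q[:,2].max().round(1))
E
```

```text
scene bench z 0.49720352580953525
 blob [ 276  107   99   59 3804] [391. 265.  15.] [623. 456.  73.]
    rim55 1201 [508. 359.] [176. 220.] 85.8 zt 60.0
    rim70 980 [507. 361.] [178. 222.] 85.6 zt 72.9
 blob [401 152  33  31 695] [735. 271.  15.] [800. 374.  51.]
    rim55 100 [767. 322.] [ 64. 100.] 1.1 zt 50.5
 blob [ 245  163   88   67 2380] [454. -51.  15.] [649. 111.  91.]
    bar 349 [552.  37.] [ 16. 129.] 65.1 zt 90.6
    rim55 77 [552.  38.] [ 16. 132.] 64.6 zt 59.9
    rim70 167 [551.  32.] [ 17. 131.] 70.2 zt 76.0
 blob [   89   229   169   140 12985] [ 384. -421.   17.] [ 643. -197.  108.]
    bar 970 [ 513. -309.] [ 15. 131.] 73.9 zt 108.4
    rim55 1908 [ 513. -308.] [171. 223.] 73.9 zt 59.9
    rim70 147 [ 513. -310.] [ 15. 130.] 74.8 zt 76.0
 blob [276 385  51  35 666] [ 763. -430.   27.] [ 800. -348.   65.]
    rim70 105 [ 783. -424.] [ 9. 23.] 63.2 zt 64.8
side bench z 0.9212240234767901
 blob [ 147  109  100   65 4342] [389. 264.  15.] [621. 455.  74.]
    rim55 1473 [504. 359.] [176. 219.] 86.0 zt 60.0
    rim70 1057 [505. 362.] [180. 221.] 85.6 zt 73.6
 blob [272 111  32  27 517] [730. 272.  15.] [800. 376.  52.]
    rim55 86 [765. 325.] [101.  67.] 88.9 zt 52.4
 blob [ 237  178   75   48 1842] [453. -51.  15.] [646. 126.  91.]
    bar 391 [550.  36.] [ 19. 128.] 65.5 zt 91.4
    rim55 49 [551.  37.] [ 16. 129.] 64.1 zt 59.9
    rim70 182 [548.  32.] [  9. 128.] 64.9 zt 75.9
 blob [  283   257   152   110 11107] [ 383. -421.   17.] [ 640. -197.  110.]
    bar 980 [ 512. -310.] [ 17. 129.] 73.5 zt 110.0
    rim55 1705 [ 512. -309.] [173. 221.] 74.2 zt 59.6
    rim70 103 [ 511. -310.] [ 15. 128.] 74.2 zt 75.8
 blob [473 264  50  39 883] [ 758. -445.   15.] [ 800. -343.   66.]
    rim55 88 [ 785. -430.] [10. 34.] 49.8 zt 59.9
    rim70 59 [ 786. -427.] [ 9. 35.] 63.4 zt 66.2
```

View pics/side0.png

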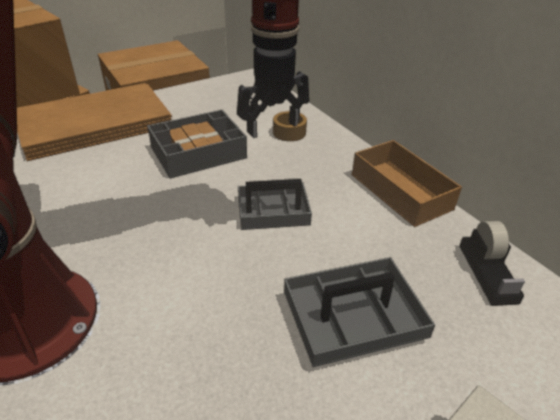

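The side view agrees: tray at px (355,310), tote at (197,142). From both cameras:

| Thing | Position (x, y) | Yaw |
|---|---|---|
| Lug tray | (512, -309) | -16° |
| Tote | (506, 361) | -4.3° |
| Small tray | (551, 37) | -25° |

The sizes match the spec. I'm moving over the tray.

Emit:
drive_tool --plan '[0,0,-1,0,0,0,0,0,-1,0,0,0,0,0,-1,0,0,0,0,0,-1,0,0,0,0,0,-1,0,0,0,0,0,-1,0,0,0,0,0,-1,0,0,0,0,0,-1,0,0,0,0,0,-1,0,0,0,0,0,-1,0,0,0,0,0,-1,0,0,0,0,0,-1,0,0,0]' --claw 0 --force 80

```text
time_s: 1.15
ee_pos: [524.3, -308.5, 400.7]
eef_rot: [-89.7, 0.4, 0.5]
force: [0.9, -1.0, -0.3]
opening: 85.3
```

Emit:
drive_tool --plan '[0,0,0,0,-1,0,0,0,0,0,-1,0,0,0,0,0,-1,0,0,0,0,0,-1,0,0,0,0,0,-1,0,0,0,0,0,-1,0,0,0,0,0,-1,0,0,0,0,0,-1,0,0,0,0,0,-1,0,0,0,0,0,-1,0,0,0,0,0,-1,0,0,0,0,0,-1,0]'

```text
time_s: 2.15
ee_pos: [522.5, -315.4, 394.8]
eef_rot: [-89.1, -0.1, 62.7]
force: [-0.1, 0.4, 0.5]
opening: 85.3
```

Emit:
drive_tool --plan '[0,0.8,0.47,-0.18,-0.8,0,0,0.8,0,0,-0.8,0,0,0.8,0,0,-0.6,0,0,0,0,0,0,0]'

```text
time_s: 2.48
ee_pos: [511.5, -309.6, 333.0]
eef_rot: [-90.1, -0.1, 74.6]
force: [-0.6, 1.3, -0.9]
opening: 85.7
```

```bash
cat >> h.py <<'E'
from scipy.spatial.transform import Rotation as Ro
def state():
    s=arm.sense(); print({k:np.round(s[k],1).tolist() for k in ['time_s','joint_pos','ee_pos','eef_rot','force','torque','opening']}); return s
def need(tx,ty,tz,yaw):
    s=state(); R=Ro.from_euler('xyz',s['eef_rot'],degrees=True); T=Ro.from_euler('xyz',[-90,0,yaw],degrees=True)
    print('shift u',(R.inv().apply(np.array([tx,ty,tz])-s['ee_pos'])/25).round(2),'turn u',(np.degrees((R.inv()*T).as_rotvec())/5).round(2))
E
python3 - <<'E'
from h import *
c,W=shot('wrist','wrist1.png'); x,y,z=W[...,0],W[...,1],W[...,2]
for lo,hi in [(85,115),(48,60)]:
    m=(z>lo)&(z<hi)&(np.hypot(x-512,y+309)<160); Q=W[m]
    print(len(Q),cv2.minAreaRect(Q[:,:2].astype(np.float32)),np.percentile(Q[:,2],[50,98]))
need(512.5,-309.5,250,74)
E
```

```text
3234 ((512.2857666015625, -306.8023986816406), (13.852584838867188, 127.10127258300781), 74.44976806640625) [105.34856543 106.77923419]
5446 ((512.8029174804688, -307.2247314453125), (170.4342498779297, 220.96690368652344), 74.16268920898438) [53.99447003 55.721211  ]
{'time_s': 2.5, 'joint_pos': [-38.2, 27.1, -3.9, 58.9, 0.1, -22.7], 'ee_pos': [511.9, -310.0, 335.0], 'eef_rot': [-90.2, -0.0, 74.4], 'force': [-0.1, -1.0, -0.0], 'torque': [-0.0, 0.0, 0.0], 'opening': 85.7}
shift u [ 0.02  3.4  -0.01] turn u [0.04 0.09 0.01]
```

View pics/wrist1.png

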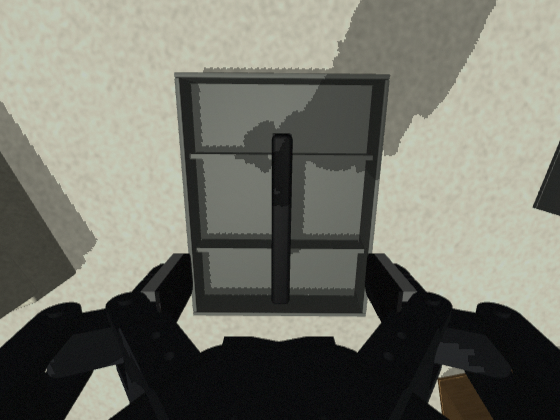

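The bar is centred between the jaws at px (282,218). The refined tray pose is (512.4, -307), yaw -15.7°, so I shift about 2.5 mm and descend.

Emit:
drive_tool --plan '[0.1,0.7,0,0,0,0,0,0.7,0,0,0,0,0,0.7,0,0,0,0,0,0.6,0,0,0,0,0,0.4,0,0,0,0,0,0.2,0,0,0,0,0,0,0,0,0,0]'

```text
time_s: 3.12
ee_pos: [516.4, -310.1, 257.6]
eef_rot: [-90.7, 0.2, 73.6]
force: [-0.3, 0.0, 0.2]
opening: 85.4
```

```bash
python3 -c "
from h import *
need(512.4,-307.2,251,74.3)"
```

```text
{'time_s': 3.1, 'joint_pos': [-38.0, 31.1, -9.7, 48.5, 0.1, -21.6], 'ee_pos': [516.4, -310.1, 257.6], 'eef_rot': [-90.7, 0.2, 73.6], 'force': [-0.3, 0.0, 0.2], 'torque': [0.0, 0.0, -0.0], 'opening': 85.4}
shift u [0.07 0.26 0.19] turn u [ 0.14 -0.13 -0.03]
```

Emit:
drive_tool --plan '[0.07,0.26,0.19,0.14,-0.13,-0.03,0,0,0,0,0,0]'

```text
time_s: 3.28
ee_pos: [512.7, -307.3, 252.1]
eef_rot: [-90.0, 0.0, 74.3]
force: [-0.0, -0.1, -0.7]
opening: 85.0
```

Emit:
drive_tool --plan '[0,0,0,0,0,0,0,0,0,0,0,0,0,0,0,0,0,0,0,0,0,0,0,0,0,0,0,0,0,0,0,0,0,0,0,0,0,0,0,0,0,0,0,0,0,0,0,0,0,0,0,0,0,0,0,0,0,0,0,0]' --claw 255 --force 80

```text
time_s: 4.12
ee_pos: [513.5, -307.8, 255.0]
eef_rot: [-90.3, 0.1, 74.3]
force: [0.1, -0.0, 0.9]
opening: 12.6
```

```bash
python3 -c "
from h import *
need(512.4,-307.2,251,74.3)"
```

```text
{'time_s': 4.1, 'joint_pos': [-37.9, 31.1, -10.1, 48.5, -0.0, -22.2], 'ee_pos': [513.5, -307.8, 255.0], 'eef_rot': [-90.3, 0.1, 74.3], 'force': [0.1, -0.0, 0.9], 'torque': [0.1, 0.0, -0.0], 'opening': 12.6}
shift u [0.01 0.16 0.05] turn u [ 0.05 -0.01 -0.02]
```

Closed on the bar (12.6 mm opening). Lifting gently first.

Emit:
drive_tool --plan '[0,-0.2,0,0,0,0,0,-0.3,0,0,0,0,0,-0.4,0,0,0,0,0,-0.5,0,0,0,0,0,-0.5,0,0,0,0,0,-0.4,0,0,0,0,0,-0.2,0,0,0,0,0,0,0,0,0,0]'

```text
time_s: 4.78
ee_pos: [512.2, -306.9, 322.2]
eef_rot: [-90.0, 0.0, 74.3]
force: [-0.7, 0.1, -4.7]
opening: 12.7
```

```bash
python3 - <<'E'
from h import *
s=state()
c,W=shot('scene','scene2.png'); c,W=shot('side'); x,y,z=W[...,0],W[...,1],W[...,2]
m=(np.hypot(x-512,y+309)<150)&(z>95)&(z<s['ee_pos'][2]-155-30); Q=W[m]; Q=Q[Q[:,2]>Q[:,2].min()]
print(len(Q),np.percentile(Q[:,2],[1,50,99]))
A=np.c_[Q[:,:2],np.ones(len(Q))]
E
```

```text
{'time_s': 4.8, 'joint_pos': [-37.9, 27.5, -5.1, 57.3, -0.0, -22.2], 'ee_pos': [512.2, -306.9, 322.2], 'eef_rot': [-90.0, 0.0, 74.3], 'force': [-0.7, 0.1, -4.7], 'torque': [-0.0, -0.0, -0.0], 'opening': 12.7}
4775 [ 95.37329066 112.12138162 131.77412933]
```

View pics/scene2.png

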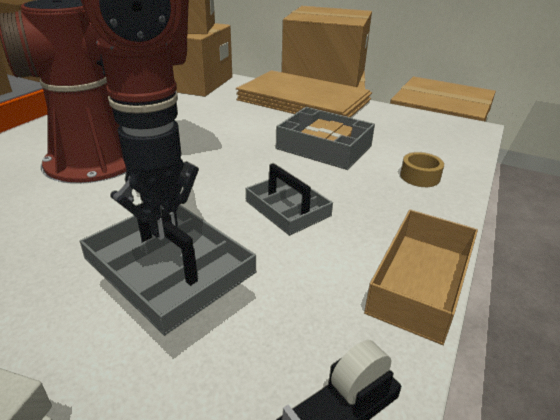

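The tray is lifted and level, with a lug corner visible near (165,325) and its shadow beneath. Raising it to clear the small tray, then carrying it across.

Emit:
drive_tool --plan '[0,-0.4,0,0,0,0,0,-0.6,0,0,0,0,0,-0.6,0,0,0,0,0,-0.6,0,0,0,0,0.1,-0.5,0.03,0,0,0,0.2,-0.4,0.06,0,0,0,0.35,-0.2,0.1,0,0,0,0.5,0,0.14,0,0,0,0.65,0,0.18,0,0,0,0.77,0,0.22,0,0,0,0.77,0,0.22,0,0,0,0.77,0,0.22,0,0,0]'

```text
time_s: 5.88
ee_pos: [509.3, -193.3, 403.7]
eef_rot: [-89.3, -0.2, 74.0]
force: [0.3, -1.3, -4.0]
opening: 12.2
```

Emit:
drive_tool --plan '[0.77,0,0.22,0,0,0,0.77,0,0.22,0,0,0,0.77,0,0.22,0,0,0,0.77,0,0.22,0,0,0,0.77,0,0.22,0,0,0,0.77,0,0.22,0,0,0,0.77,0,0.22,0,0,0,0.77,0,0.22,0,0,0,0.77,0,0.22,0,0,0,0.77,0,0.22,0,0,0,0.77,0,0.22,0,0,0,0.77,0,0.22,0,0,0]'

```text
time_s: 6.88
ee_pos: [497.8, 72.6, 398.3]
eef_rot: [-88.3, -0.4, 74.4]
force: [-0.0, -0.4, -4.3]
opening: 12.5
```

Emit:
drive_tool --plan '[0.78,0,0.18,-0.1,-0.2,0,0.78,0,0.17,-0.1,-0.25,0,0.78,0,0.15,-0.1,-0.25,0,0.78,0,0.13,-0.05,-0.25,0,0.78,0,0.11,0,-0.25,0,0.78,0,0.1,0,-0.25,0,0.78,0,0.08,0,-0.25,0,0.78,0,0.06,0,-0.25,0,0.78,0,0.05,0,-0.25,0,0.7,0,0.04,0,0,0,0.55,0,0.03,0,0,0,0.4,0,0.02,0,0,0]'

```text
time_s: 7.88
ee_pos: [488.4, 313.2, 391.6]
eef_rot: [-89.3, -0.3, 86.6]
force: [-0.2, -1.1, -4.6]
opening: 12.6
```

```bash
python3 -c "
from h import *
need(506,361,400,85.6)"
```

```text
{'time_s': 7.9, 'joint_pos': [25.3, 23.3, -1.0, 66.2, 0.6, 28.7], 'ee_pos': [488.4, 313.2, 391.6], 'eef_rot': [-89.3, -0.3, 86.6], 'force': [-0.2, -1.1, -4.6], 'torque': [-0.0, -0.0, 0.0], 'opening': 12.6}
shift u [ 1.95 -0.33 -0.58] turn u [-0.15  0.19  0.05]
```

Emit:
drive_tool --plan '[0.5,-0.1,-0.2,-0.15,0.19,0.05,0.5,-0.1,-0.2,0,0,0,0.4,0,-0.18,0,0,0,0.3,0,0,0,0,0,0.15,0,0,0,0,0,0,0,0,0,0,0]'

```text
time_s: 8.38
ee_pos: [500.7, 364.4, 393.0]
eef_rot: [-89.6, 0.2, 85.8]
force: [-1.0, 0.4, -4.8]
opening: 12.4
```

```bash
cat >> h.py <<'E'
def rects(off):
    # held tray rim level = ee z - off ; tote rim ~70
    s=arm.sense(); zr=s['ee_pos'][2]-off
    for n in ['scene','side','wrist']:
        c,W=shot(n); x,y,z=W[...,0],W[...,1],W[...,2]; near=(np.hypot(x-s['ee_pos'][0],y-s['ee_pos'][1])<165)
        for nm,lo,hi in [('trayrim',zr-8,zr+6),('tote',62,75)]:
            Q=W[near&(z>lo)&(z<hi)]
            if len(Q)<60: print(n,nm,len(Q)); continue
            r=cv2.minAreaRect(Q[:,:2].astype(np.float32)); print(n,nm,len(Q),np.round(r[0],1),np.round(r[1],1),round(r[2],1))
    return s
E
python3 - <<'E'
from h import *
rects(200)
need(506,361,400,85.6)
c,W=shot('side','side3.png')
E
```

```text
scene trayrim 782 [499.9 361.8] [177.4 221.7] 85.3
scene tote 971 [506.5 361.5] [179.7 222.4] 86.0
side trayrim 752 [497.2 361.4] [176.4 220.6] 85.6
side tote 904 [505.3 359.7] [176.4 221.2] 85.5
wrist trayrim 10251 [483.8 364.8] [170.5 191.9] 85.7
wrist tote 0
{'time_s': 8.5, 'joint_pos': [29.2, 27.6, 6.0, 68.8, 0.0, 33.4], 'ee_pos': [501.0, 363.4, 393.3], 'eef_rot': [-89.7, 0.2, 85.8], 'force': [1.0, -0.8, -4.8], 'torque': [-0.0, -0.0, -0.0], 'opening': 12.9}
shift u [-0.08 -0.27 -0.21] turn u [-0.07  0.04 -0.04]
```

View pics/side3.png

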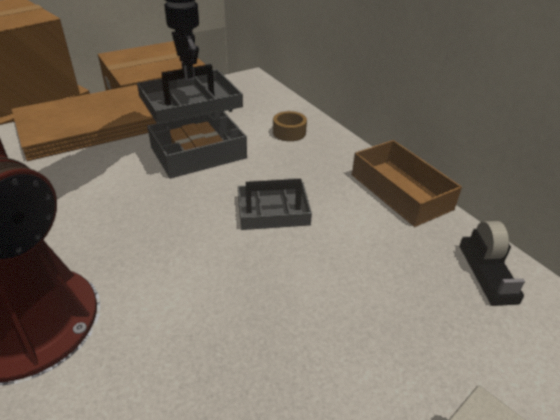

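The tray (190,95) hangs square above the tote (197,142). Both fixed cameras say it needs about +7 mm in x and -1 mm in y. Correcting, and lowering until the lugs are just above the rim.

Emit:
drive_tool --plan '[-0.02,0.2,-0.29,-0.07,0,-0.04,0,0.4,0,0,0,0,0,0.5,0,0,0,0,0,0.5,0,0,0,0,0,0.35,0,0,0,0,0,0.2,0,0,0,0,0,0,0,0,0,0]'

```text
time_s: 9.17
ee_pos: [510.0, 359.1, 334.7]
eef_rot: [-90.1, -0.0, 85.5]
force: [0.3, -0.1, -4.2]
opening: 12.5
```

```bash
python3 -c "
from h import *
need(508.3,362.4,335,85.8)
rects(200)"
```

```text
{'time_s': 9.2, 'joint_pos': [28.5, 29.8, 0.6, 60.7, -0.0, 32.9], 'ee_pos': [510.0, 359.1, 334.7], 'eef_rot': [-90.1, -0.0, 85.5], 'force': [0.3, -0.1, -4.2], 'torque': [-0.0, 0.0, -0.0], 'opening': 12.5}
shift u [ 0.13 -0.01  0.08] turn u [ 0.02 -0.05  0.  ]
scene trayrim 705 [511. 358.] [177.5 222.7] 85.5
scene tote 575 [506.7 359.1] [173.7 222.4] 85.9
side trayrim 720 [508.6 357. ] [176.5 220.9] 85.3
side tote 582 [505.  358.7] [174.8 220.6] 86.0
wrist trayrim 11176 [495.1 361.5] [170.5 191.8] 85.5
wrist tote 0
```

Emit:
drive_tool --plan '[0.11,0,0.16,0,-0.08,0,0,0.15,0,0,0,0,0,0.2,0,0,0,0,0,0.2,0,0,0,0,0,0.15,0,0,0,0,0,0.1,0,0,0,0,0,0,0,0,0,0]'

```text
time_s: 9.9
ee_pos: [506.8, 363.8, 317.0]
eef_rot: [-90.5, -0.2, 86.0]
force: [0.6, 0.1, -4.7]
opening: 12.5
```

```bash
python3 -c "
from h import *
need(506.3,362.1,307,85.8)
rects(200)"
```

```text
{'time_s': 9.9, 'joint_pos': [29.0, 30.3, -1.2, 57.9, -0.0, 32.9], 'ee_pos': [506.8, 363.8, 317.0], 'eef_rot': [-90.5, -0.2, 86.0], 'force': [0.6, 0.1, -4.7], 'torque': [-0.1, 0.0, -0.1], 'opening': 12.5}
shift u [-0.07  0.4   0.02] turn u [0.09 0.05 0.05]
scene trayrim 662 [508.6 362.4] [177.2 222.3] 85.4
scene tote 461 [507.3 358.7] [174.2 221.2] 85.7
side trayrim 688 [506.4 361.9] [175.7 221.4] 86.1
side tote 455 [505.1 357.6] [171.2 221.5] 85.9
wrist trayrim 9989 [493.  366.3] [170.5 191.8] 86.0
wrist tote 0
```

The lugs are about 8 mm into the sockets with no contact force, and centred within 2 mm. Lowering the last 10 mm gently.

Emit:
drive_tool --plan '[-0.06,0.12,0.02,0.09,0.05,0.05,0,0.12,0,0,0,0,0,0.1,0,0,0,0,0,0.06,0,0,0,0]'

```text
time_s: 10.38
ee_pos: [506.9, 362.4, 307.8]
eef_rot: [-90.1, -0.0, 85.7]
force: [-0.3, 0.1, -3.6]
opening: 12.2
```

```bash
python3 -c "
from h import *
need(506.3,362.1,307,85.8)"
```

```text
{'time_s': 10.4, 'joint_pos': [28.8, 30.9, -1.8, 57.2, -0.0, 33.1], 'ee_pos': [506.9, 362.4, 307.8], 'eef_rot': [-90.1, -0.0, 85.7], 'force': [-0.3, 0.1, -3.6], 'torque': [-0.0, 0.0, 0.0], 'opening': 12.2}
shift u [-0.01  0.03  0.02] turn u [ 0.02 -0.01  0.01]
```

Emit:
drive_tool --plan '[0,0.06,0,0,0,0,0,0.06,0,0,0,0]'

```text
time_s: 10.55
ee_pos: [506.7, 362.4, 306.9]
eef_rot: [-90.1, -0.1, 85.8]
force: [-8.0, -4.2, 19.0]
opening: 12.0
```

Emit:
drive_tool --plan '[0,0.05,0,0,0,0,0,0.05,0,0,0,0]'

```text
time_s: 10.72
ee_pos: [506.5, 362.3, 307.0]
eef_rot: [-90.2, -0.1, 85.8]
force: [-4.5, -1.8, 6.3]
opening: 12.3
```

Contact came at TCP z = 307, the predicted home height (+19 N). I check seating before letting go.

```bash
cat >> h.py <<'E'
def level():
    for n in ['scene','side']:
        c,W=shot(n,n+'_lv.png'); x,y,z=W[...,0],W[...,1],W[...,2]
        dx,dy=x-506.5,y-361; a=np.radians(-4.3); u=np.cos(a)*dx+np.sin(a)*dy; v=-np.sin(a)*dx+np.cos(a)*dy
        m=(abs(u)<112)&(abs(v)<87)&((abs(u)>106)|(abs(v)>81))&(z>90)&(z<125)
        for nm,q in [('x+',u>95),('x-',u<-95),('y+',v>75),('y-',v<-75)]:
            Q=z[m&q]; print(n,nm,len(Q),np.percentile(Q,[80,95]).round(1) if len(Q) else '')
        Q=W[(abs(z-104)<6)&(abs(u)<130)&(abs(v)<105)&((abs(u)>95)|(abs(v)>75))]
        r=cv2.minAreaRect(Q[:,:2].astype(np.float32)); print(n,np.round(r[0],1),np.round(r[1],1),round(r[2],1))
    return c
E
python3 - <<'E'
from h import *
state(); level()
a=[cv2.imread(f'pics/{n}_lv.png') for n in ('scene','side')]
cv2.imwrite('pics/lv1.png',np.hstack([cv2.resize(a[0][60:180,250:400],(400,320),interpolation=3),cv2.resize(a[1][60:180,120:270],(400,320),interpolation=3)]))
E
```

```text
{'time_s': 10.7, 'joint_pos': [28.9, 30.8, -2.1, 56.9, -0.0, 33.1], 'ee_pos': [506.5, 362.3, 307.0], 'eef_rot': [-90.2, -0.1, 85.8], 'force': [-4.5, -1.8, 6.3], 'torque': [-0.6, 0.8, -0.1], 'opening': 12.3}
scene x+ 214 [106.5 108. ]
scene x- 99 [106.9 108.2]
scene y+ 183 [103.6 107.4]
scene y- 482 [104.7 107.6]
scene [507.7 361.8] [178.  221.4] 86.1
side x+ 94 [107.1 108.5]
side x- 188 [107.1 108.8]
side y+ 122 [105.9 108.5]
side y- 488 [105.7 107.8]
side [505.8 360. ] [175.1 221.5] 85.3
```

View pics/lv1.png

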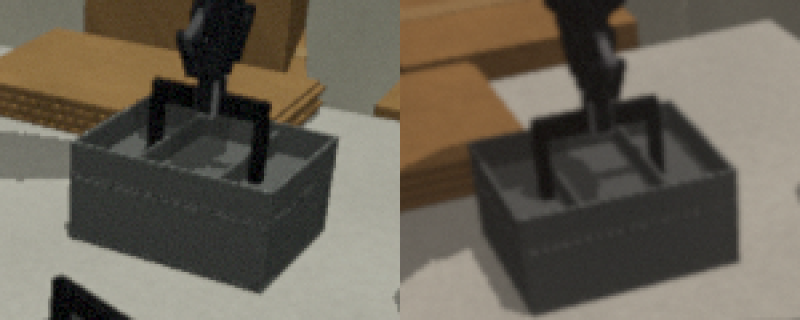

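The tray is flush on the tote, with no gap along the seam at about (170,200) on the left and (610,230) on the right. The rim is level at about 107 mm on all sides. Opening the gripper.

Emit:
drive_tool --plan '[0,0,0,0,0,0,0,0,0,0,0,0,0,0,0,0,0,0,0,0,0,0,0,0,0,0,0,0,0,0,0,0,0,0,0,0,0,0,0,0,0,0,0,0,0,0,0,0,0,0,0,0,0,0,0,0,0,0,0,0]' --claw 0

```text
time_s: 11.65
ee_pos: [507.5, 362.9, 308.8]
eef_rot: [-90.5, -0.3, 85.8]
force: [-0.1, 0.6, -0.7]
opening: 85.4
```

Emit:
drive_tool --plan '[0,-0.3,0,0,0,0,0,-0.5,0,0,0,0,0,-0.7,0,0,0,0,0,-0.8,0,0,0,0,0,-0.8,0,0,0,0,0,-0.5,0,0,0,0,0,-0.3,0,0,0,0,0,0,0,0,0,0]'

```text
time_s: 12.32
ee_pos: [506.0, 362.1, 413.0]
eef_rot: [-90.4, -0.2, 85.8]
force: [0.8, 0.0, -0.8]
opening: 85.3
```

```bash
python3 - <<'E'
from h import *
state(); level()
W=shot('side')[1]; x,y,z=W[...,0],W[...,1],W[...,2]
Q=W[(z>78)&(z<95)&(np.hypot(x-550,y-37)<100)]; r=cv2.minAreaRect(Q[:,:2].astype(np.float32)); print('small bar',r)
E
```

```text
{'time_s': 12.3, 'joint_pos': [28.9, 27.0, 8.0, 70.5, -0.0, 33.1], 'ee_pos': [506.0, 362.1, 413.0], 'eef_rot': [-90.4, -0.2, 85.8], 'force': [0.8, 0.0, -0.8], 'torque': [-0.1, -0.0, 0.0], 'opening': 85.3}
scene x+ 216 [106.6 107.9]
scene x- 106 [106.6 108.2]
scene y+ 211 [102.1 107.4]
scene y- 479 [105.2 107.8]
scene [507.5 360.5] [175.9 222.1] 86.0
side x+ 97 [107.3 108.5]
side x- 183 [107.2 108.8]
side y+ 135 [105.6 108. ]
side y- 486 [105.5 108.1]
side [505.3 362.2] [180.  220.6] 86.0
small bar ((549.857421875, 36.353546142578125), (18.06150245666504, 126.96757507324219), 64.89466857910156)
```

View pics/scene_lv.png

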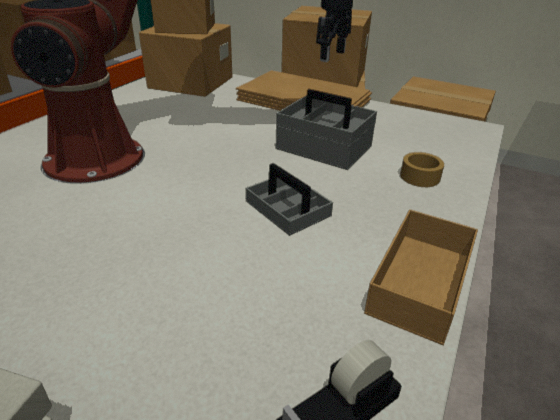

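The tray sits flush on the tote at (326,130), the gripper is clear above it, and the small tray is unmoved at (290,200). Handing in.

```bash
python3 -c "
from station import arm
print(arm.hand_in())"
```

```text
the job is handed in; nothing more can be done
None
```

The lug tray is stacked on the tote, level and fully home, and the job is handed in at about 12.5 s. I picked it up by the carry bar, carried it over the small tray and lowered it in. It made contact at the predicted home height (about 19 N), and I let go only after checking it was seated.

Last checks after letting go:
- **Seating:** the tray's wall tops read about 107 to 108 mm on all four sides, where 107 is expected. There is no visible gap at the rim.
- **Position:** the tray's centre is within about 2 mm of the tote's and its angle within 1°.
- **Small tray:** its bar measures the same as at the start, to within 1 mm.
- **Gripper:** it is open and clear, about 100 mm above where it let go.

No check failed. Two readings were slightly off:
- **Bar width:** the gripper showed 12.5 mm on the 14 mm bar, but the grip held.
- **Wrist camera:** its centre for the held tray was about 14 mm off. The tray was only partly in its view, so I used the scene and side cameras instead.

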